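# Reset the blasting booth interlock with its key

### The job

Take the flat-headed key from the key stand, push it fully into the lock on top of the grey interlock box, turn it clockwise to its stop and then back home, and draw it out again only once the lock is home. Put the key back, blade down and fully seated, in the stand pocket it came from and let go. Leave the T-handled spare key standing in its pocket.

Things in the scene. Friction and masses are not known exactly. Their poses are not given: they have to be found in the camera images.
- key_mid (a point): Centre of the right key's flat head, where to grip it: a black plastic slab 10 mm thick (key's x), 34 wide (y), 44 high (z). This point is 28 mm above the underside of the steel flange (16 x 38 x 4 mm) under the head, 20 mm below the head's top. z points from blade to head; the key starts upright in the stand. About 90 g. A half turn about z makes no difference.
- key_tip (a point): End of the right key's blade on its centre line, 53 mm below key_mid, same axes. The blade hangs straight down from the flange: steel, 5 mm thick (x), 20 mm wide (y), 25 mm long, slightly narrowed over its last 4 mm.
- spare_mid (a point): The spare key, a point 28 mm above the underside of its flange. Same blade and flange as the right key, but its head is a T: a 10 mm square steel stem with a round crossbar on top, 64 mm long (y) and 12 mm thick, its axis 43 mm above the flange's underside. To be left alone.
- stand: Aluminium key stand, a fixed block 60 (x) x 160 (y) x 40 mm high; origin at its underside's centre. In its top, at y = +45 and -45 mm, two pockets 8 (x) x 23 mm (y), 30 mm deep, with 3 mm chamfers. One holds the right key, the other the spare (either way round), blade width along the stand's y, flange on the top face.
- lock_mouth (a point): Centre of the keyhole in the brass barrel, level with its top face, 92 mm above the table, on the upright turning axis. Axes turn with the barrel: z up, slot's long side along y. Slot 21.8 (y) x 6.8 mm (x), 28 mm deep, 3 mm chamfers: the key has 0.1 rad of play either way. The key is fully in when its flange stops on the barrel's face, blade 25 mm deep.
- pod: Grey interlock box, fixed, 140 (x) x 160 (y) x 90 mm high; origin at its underside's centre. The lock is in the middle of its top, in a flush steel bezel of 56 mm diameter; nothing else on top is over 3 mm high. White dashes mark home and stop; a small black dot on the barrel shows where it stands.
- barrel (a joint): Angle of the lock barrel: 0 = home, a hard stop; 1.2 rad = the other hard stop. Grows clockwise seen from above; starts at 0. Friction about 0.04 N m, no spring: it stays where it is left. The key's play is taken up in each direction, so turn the key 0.1 to 0.2 rad past the stop, and likewise past home.
Mind the look-alikes: they are no part of the job. There is more than one size of the part that bears key_mid; the job needs the largest. What is shaped like the pod but purple is not meant.

How it is judged:
On the way, in this order (a step that is already met when the one before it is completed fails the run):
1. the key is pushed home into the lock (z of key_tip in the frame of lock_mouth below -0.019 m and horizontal distance between key_tip and lock_mouth below 0.005 m), for 0.2 s.
2. with the key in, the lock is turned to its stop (all of step 1 and value of joint barrel above 1.05 rad), for 0.1 s.
3. with the key in, the lock is turned back home (all of step 1 and value of joint barrel below 0.15 rad), for 0.1 s.
At the end, for the whole second after the job is handed in: The lock is home (within 0.15 rad), the flat-headed key stands upright (within 0.15 rad) in the pocket it came from, seated to within 8 mm of where it started, and the spare key stands within 10 mm of where it started (value of joint barrel below 0.15 rad and distance of each of key_mid, key_tip from where it was at the start of the episode below 0.008 m and angle between each of key_mid, spare_mid's own z axis and vertical below 0.15 rad and distance of spare_mid from where it was at the start of the episode below 0.01 m); the robot touches nothing.
It fails at once if the lock is turned, or the key drawn out, with the lock away from home and the key not fully in it (over 0.3 rad from home with the key over 10 mm out) (value of joint barrel above 0.3 rad and (z of key_tip in the frame of lock_mouth above -0.015 m or horizontal distance between key_tip and lock_mouth above 0.012 m)).
It fails at once if the spare key is pulled out or knocked over (distance of spare_mid from where it was at the start of the episode above 0.025 m or angle between spare_mid's own z axis and vertical above 0.4 rad).
It also fails if it takes over 64 s, if anything falls off the work surface, if the arm or the gripper's body presses on something with over 40 N, if the wrist force passes 120 N, or if a joint passes its speed limit or range.

### The arm

A 6-joint arm with a two-finger parallel gripper is mounted at the origin on the work surface. World frame = base frame: x ahead of the robot, y to its left, z up, the work surface at z = 0. Lengths are in m, angles in rad, forces in N, time in s.
With the tool pointing down it reaches from about 0.275 to 0.75 m from the base axis. Payload 10.2 kg.
Tool frame: the origin (TCP) lies midway between the tips of the shut fingers; the grasp point (between the pads) lies 19 mm behind it; z points along the fingers, y is the line along which they close (so a half turn about z gives the same grasp; the last joint's range is limited). The gripper opens to 85 mm and grips with 20 to 120 N. Pads are 22 mm wide; open, the fingers measure 114 mm over their backs; the gripper's body (76 mm by 85 mm) begins 54 mm behind the grasp point. The pads swing forward as they close: fully open they stand 13 mm farther back than shut.
Start: joints at [-1.571, 0.313, 1.498, -0, 1.331, -0.223], TCP at [0.116, -0.512, 0.231] pointing down, gripper open.
Joint ranges: [-2.94, 2.94], [-0.97, 2.17], [0.19, 2.56], [-1.23, 4.37], [0.02, 3.11], [-2.88, 2.88]. Speed limits (rad/s): [2.39, 2.39, 3.01, 3.14, 3.14, 3.14].

### API

Orientations are given as a unit quaternion [w, x, y, z].
In Python, from rig import * gives the robot as it stands. The module is installed in compiled form; this text tells all that it offers.
- The arm moves only by the tool move_arm, never from a script. Its argument "plan" is a list of rows, each an object with "xyz": the shift along the tool's x, y, z in mm, a list of three; "turn": the turn, a rotation vector about the tool's x, y, z in rad, a list of three. In form: [{"xyz": [tx, ty, tz], "turn": [rx, ry, rz]}, ...]. A call has 1 to 10 rows; each row shifts and turns the commanded pose from where the row before left it, along the tool's axes as they then stand; what a row does not reach is not made up. A row lasts 1/10 s, in which the tool goes at most 50 mm and 8.59 degrees, less where a joint would pass 70% of its speed; a pose out of reach is approached as far as the arm can. A call with a gripper value outside its range is refused whole. "fingers" is the opening, from -1 (shut) to 1 (fully open), set as the call begins (left out, the last holds). The fingers move at their own pace and stop on an object; the grip force is fixed at half the most. Time passes only in rows, so rows that do not move let the fingers close. It gives the time, the measured TCP pose, the force, the opening and the grip force at its end, in the units of the state.
- sense(): the state, without advancing time (a new reading comes with each control period).
- camera(name): name is "scene" or "top" or "wrist"; returns a dict with "color" (480x640x3 uint8, red, green, blue), "mtx" (3x3 intrinsics, pixels), "k1" (the pictures are not rectified: a ray, as slopes to the right and down, at radius r is drawn at 1 + k1 r^2 times it, then the intrinsics apply), "world_to_cam" (4x4, takes a point from world to camera coordinates). Camera axes: x right, y down, z forward; pixel columns grow to the right and rows downward; lengths in m; the calibration is good to about 2 mm. A picture is of the moment at which its call begins. There is no depth.
- sign_off(): hands the job in; it is judged then, once.
The state is a dict: "time_s": time; "joint_pos": joint angles; "qvel": joint speeds; "joint_efforts": joint torques, N m; "ee_pos": TCP position; "tcp_rot": TCP orientation; "force": force on the tool from outside, world axes, zero at the start; "torque": the same for the moment, N m; "grip_width": opening from 0.0 (shut) to 1.0 (fully open); "grasp_force": force on a finger pad.
Only numpy, scipy, OpenCV 4.12 (cv2) and the standard library are available. Lean on these libraries where they do the work, as an engineer would, in place of code of your own. Each camera call takes 0.05 s, during which the arm holds its last target. There are 200 camera calls.

## Working session

There is one attempt and no reset: what is moved stays moved. The work goes in short steps, Python scripts to look and compute and a tool call to move; the robot and the scene stay as the last step left them, time stands still between calls to the robot, and variables do not carry over. Pictures are saved under pics/ and viewed, at most 10 in all, crops included, and the job is handed in when it is done.

Besides the shell and the picture viewer there is one more tool, called after "Request:" as a command line: name --argument value ..., lists and objects as JSON in quotes. move_arm: Moves the arm, as the interface text tells. Its arguments: {"type":"object","properties":{"plan":{"type":"array"},"fingers":{"type":"number"}},"required":["plan"]}

```bash
mkdir -p pics; cat > h.py <<'E'
from rig import *
import numpy as np, cv2, pickle
from scipy.spatial.transform import Rotation as R
def snap(n,f):
    c=camera(n); pickle.dump(c,open(f'pics/{f}.pkl','wb')); cv2.imwrite(f'pics/{f}.png',c['color'][:,:,::-1]); return c
def load(f): return pickle.load(open(f'pics/{f}.pkl','rb'))
def ray(c,u,v):
    K=c['mtx']; d=np.array([(u-K[0,2])/K[0,0],(v-K[1,2])/K[1,1]]); s=d.copy()
    for _ in range(30): s=d/(1+c['k1']*(s@s))
    T=c['world_to_cam']; return -T[:3,:3].T@T[:3,3], T[:3,:3].T@np.array([s[0],s[1],1])
def atz(c,u,v,z):
    o,d=ray(c,u,v); return o+d*(z-o[2])/d[2]
def proj(c,p):
    T=c['world_to_cam']; q=T[:3,:3]@np.asarray(p)+T[:3,3]; s=q[:2]/q[2]; s=s*(1+c['k1']*(s@s))
    K=c['mtx']; return np.array([K[0,0]*s[0]+K[0,2],K[1,1]*s[1]+K[1,2]])
def crop(f,u0,v0,u1,v1,k,g):
    im=cv2.imread(f'pics/{f}.png')[v0:v1,u0:u1]; cv2.imwrite(f'pics/{g}.png',cv2.resize(im,None,fx=k,fy=k,interpolation=cv2.INTER_CUBIC))
E
python3 - <<'E'
from h import *
np.set_printoptions(precision=4,suppress=True)
for n in ('scene','top'):
    c=snap(n,n+'0'); print(n,ray(c,320,240),c['k1'],c['mtx'][0,0])
s=sense(); print(s['ee_pos'],s['tcp_rot'],s['time_s'],s['force'])
E
```

```text
scene (array([1.0678, 0.0173, 0.653 ]), array([-0.7337, -0.0184, -0.6794])) 0.0029769761082432448 451.88073831107545
top (array([ 0.3259, -0.004 ,  1.0112]), array([ 0.1444, -0.0095, -0.9898])) -0.0048069116406122825 453.17490513833144
[ 0.116  -0.5118  0.2308] [-0.0006  0.9938  0.1112  0.0001] 0.1 [ 0.4351 -0.4049  0.4135]
```

View pics/top0.png

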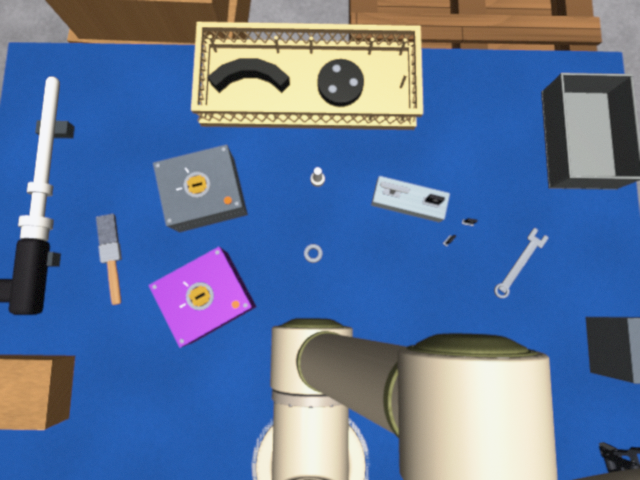

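View pics/scene0.png

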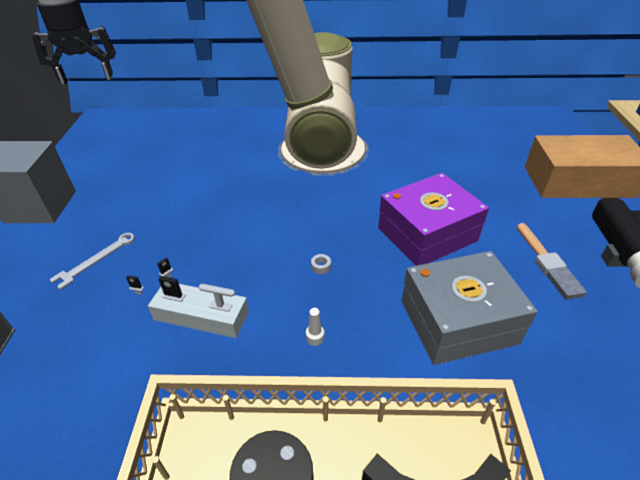

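Top view: the grey pod is at (197,184) and the purple one, which isn't meant, at (200,296). The stand is at (411,198). 

Key candidates:
- Flat key in the stand at top (434,199) / scene (170,288): the largest.
- Small loose flat keys at top (470,221) and (450,240): look-alikes.
- T-handled spare at top (395,188).

I choose the flat key in the stand and will check it in a close crop.

```bash
python3 - <<'E'
from h import *
def cr(f,u,v,w,h,k): 
    im=cv2.imread(f'pics/{f}.png')[v:v+h,u:u+w]; return cv2.resize(im,None,fx=k,fy=k,interpolation=cv2.INTER_CUBIC)
a=np.hstack([cr('top0',365,165,100,75,4),cr('top0',150,140,100,75,4)])
b=np.hstack([cr('scene0',150,265,100,75,4),cr('scene0',420,250,100,75,4)])
cv2.imwrite('pics/c1.png',np.vstack([a,b]))
E
```

```text
(no output)
```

View pics/c1.png

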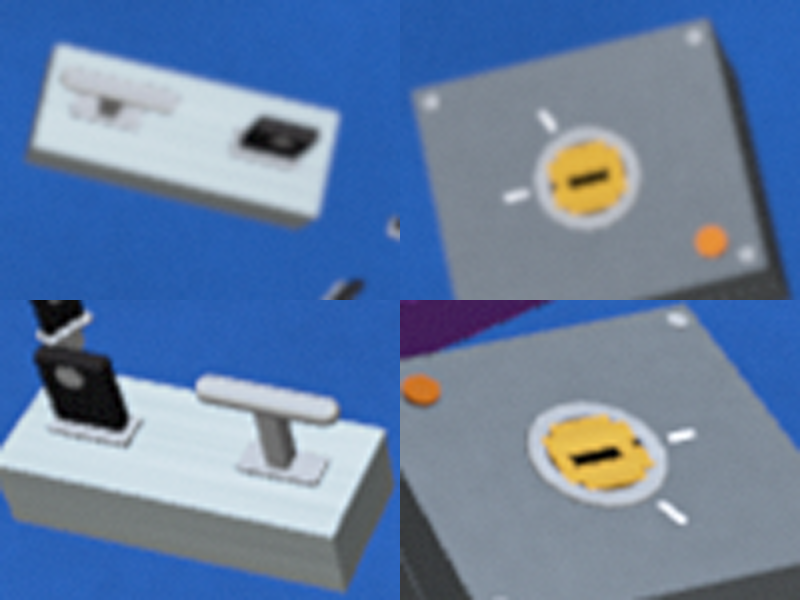

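```bash
python3 - <<'E'
from h import *
np.set_printoptions(precision=4,suppress=True)
t=load('top0'); s=load('scene0')
f=lambda c,u0,v0,u,v,z: atz(c,u0+(u+.5)/4-.5,v0+(v+.5)/4-.5,z)
C=np.array([f(t,365,165,*p,.04) for p in [(57,43),(338,112),(318,217),(27,150)]])
print('stand top',C,C.mean(0),np.linalg.norm(C-np.roll(C,-1,0),axis=1))
C2=np.array([f(s,150,265,*p,.04) for p in [(386,132),(332,240),(0,168)]]) # y in lower half minus 300
C2=np.array([f(s,150,265,*p,.04) for p in [(386,130),(333,238),(0,166)]])
print('stand scene',C2,np.linalg.norm(np.diff(C2,axis=0),axis=1))
for a in (C[1]-C[0],C[2]-C[3],C2[1]-C2[2],C[3]-C[0],C[2]-C[1],): print('ang',np.degrees(np.arctan2(a[1],a[0])))
print('key head top from top', f(t,365,165,284,133,.088), 'scene', f(s,150,265,82,387-300,.068))
print('flange c scene',f(s,150,265,95,428-300,.044))
print('lock top',f(t,150,140,188,180,.092),'bezel',f(t,150,140,187,177,.09),'scene',f(s,420,250,196,455-300,.092),f(s,420,250,197,453-300,.09))
for q in [((168,187),(209,173))]:
    a=f(t,150,140,*q[0],.092);b=f(t,150,140,*q[1],.092);print('slot',a,b,np.degrees(np.arctan2(*(b-a)[1::-1])),np.linalg.norm(b-a))
a=f(s,420,250,172,159,.092);b=f(s,420,250,220,152,.092);print('slot s',np.degrees(np.arctan2(*(b-a)[1::-1])),np.linalg.norm(b-a))
P=np.array([f(t,150,140,*p,.09) for p in [(31,101),(294,37),(347,255)]]);print('screws',P,[np.degrees(np.arctan2(*(P[i]-P[j])[1::-1])) for i,j in((1,0),(2,1))])
st=sense();print(R.from_quat(np.roll(st['tcp_rot'],-1)).as_matrix())
E
```

```text
stand top [[ 0.6145 -0.1424  0.04  ]
 [ 0.5773 -0.2976  0.04  ]
 [ 0.518  -0.2844  0.04  ]
 [ 0.5533 -0.1253  0.04  ]] [ 0.5658 -0.2124  0.04  ] [0.1595 0.0607 0.163  0.0635]
stand scene [[ 0.5549 -0.1274  0.04  ]
 [ 0.6135 -0.1417  0.04  ]
 [ 0.5768 -0.2932  0.04  ]] [0.0604 0.1559]
ang -103.45574992341903
ang -102.48849157402663
ang 76.34906994924543
ang 164.36502912308836
ang 167.5276580271401
key head top from top [ 0.5532 -0.2542  0.088 ] scene [ 0.5555 -0.256   0.068 ]
flange c scene [ 0.5583 -0.2552  0.044 ]
lock top [0.5733 0.2462 0.092 ] bezel [0.5755 0.2474 0.09  ] scene [0.5764 0.2457 0.092 ] [0.5736 0.2472 0.09  ]
slot [0.5694 0.2564 0.092 ] [0.5772 0.2355 0.092 ] -69.4469069713322 0.022352204972775108
slot s 101.06209862139626 0.02056662479575247
screws [[0.6156 0.3318 0.09  ]
 [0.6529 0.1951 0.09  ]
 [0.5349 0.1619 0.09  ]] [np.float64(-74.71539144663569), np.float64(-164.29150716782155)]
[[ 0.9753  0.221   0.    ]
 [ 0.221  -0.9753  0.0012]
 [ 0.0003 -0.0012 -1.    ]]
```

Crop check: the flat black key in the stand is at top (436,199), well larger than the loose ones. The pod's slot is at (197,185), with the black dot at the home dash. The measured sizes (stand 160x61 mm, slot 22 mm) fit the given ones. I'm moving above the key now.

```bash
cat >> h.py <<'E'
def go(p,yaw):
    "shift (mm, current tool axes) and then turn needed to bring the TCP to p, tool down, tool y at yaw deg"
    s=sense(); r=R.from_quat(np.roll(s['tcp_rot'],-1)); y=np.radians(yaw)
    ty=np.array([np.cos(y),np.sin(y),0]); tz=np.array([0,0,-1.]); tx=np.cross(ty,tz)
    g=R.from_matrix(np.c_[tx,ty,tz])
    np.set_printoptions(precision=3,suppress=True)
    print('t',s['time_s'],'pos',np.array(s['ee_pos']),'F',np.array(s['force']),'T',np.array(s['torque']),'w',s['grip_width'],s['grasp_force'],'j6',s['joint_pos'][5])
    print('xyz now-axes mm',r.inv().apply(np.array(p)-s['ee_pos'])*1e3,'after-turn axes',g.inv().apply(np.array(p)-s['ee_pos'])*1e3,'turn',(r.inv()*g).as_rotvec())
E
python3 -c "
from h import *
go((.556,-.2555,.2),-13)"
```

```text
t 0.1 pos [ 0.116 -0.512  0.231] F [ 0.435 -0.405  0.414] T [0.05  0.017 0.003] w 0.9956712838760675 0.0 j6 -0.2233595083136329
xyz now-axes mm [ 485.725 -152.695   31.106] after-turn axes [348.687 371.055  30.787] turn [-0.001 -0.001 -1.121]
```

Request:
move_arm --plan '[{"xyz": [40, -12.5, 2], "turn": [0, 0, 0]}, {"xyz": [40, -12.5, 2], "turn": [0, 0, 0]}, {"xyz": [40, -12.5, 2], "turn": [0, 0, 0]}, {"xyz": [40, -12.5, 2], "turn": [0, 0, 0]}, {"xyz": [40, -12.5, 2], "turn": [0, 0, 0]}, {"xyz": [40, -12.5, 2], "turn": [0, 0, 0]}, {"xyz": [40, -12.5, 2], "turn": [0, 0, 0]}, {"xyz": [40, -12.5, 2], "turn": [0, 0, 0]}, {"xyz": [40, -12.5, 2], "turn": [0, 0, 0]}, {"xyz": [40, -12.5, 2], "turn": [0, 0, 0]}]'

```text
time_s: 1.1
ee_pos: [0.4798, -0.3005, 0.2109]
tcp_rot: [-0.0, 0.994, 0.111, -0.0]
force: [0.0, -0.1, 0.8]
grip_width: 1.001
grasp_force: 0.0
```

Request:
move_arm --plan '[{"xyz": [40, -13, 0], "turn": [0, 0, 0]}, {"xyz": [40, -13, 0], "turn": [0, 0, 0]}, {"xyz": [0, 0, 0], "turn": [0, 0, -0.14]}, {"xyz": [0, 0, 0], "turn": [0, 0, -0.14]}, {"xyz": [0, 0, 0], "turn": [0, 0, -0.14]}, {"xyz": [0, 0, 0], "turn": [0, 0, -0.14]}, {"xyz": [0, 0, 0], "turn": [0, 0, -0.14]}, {"xyz": [0, 0, 0], "turn": [0, 0, -0.14]}, {"xyz": [0, 0, 0], "turn": [0, 0, -0.14]}, {"xyz": [0, 0, 0], "turn": [0, 0, -0.14]}]'

```text
time_s: 2.1
ee_pos: [0.5506, -0.2586, 0.2108]
tcp_rot: [-0.0, 0.781, 0.624, -0.0]
force: [-0.3, -0.6, -0.2]
grip_width: 0.998
grasp_force: 0.0
```

```bash
python3 - <<'E'
from h import *
go((.556,-.2555,.2),-13)
c=snap('wrist','w1');print(ray(c,320,240),proj(c,(.556,-.2555,.088)))
E
```

```text
t 2.1 pos [ 0.551 -0.259  0.211] F [-0.337 -0.568 -0.15 ] T [ 0.068 -0.013  0.022] w 0.9981265515173854 0.0 j6 -0.4092440462591096
xyz now-axes mm [ 4.187  4.576 10.814] after-turn axes [ 4.213  4.546 10.816] turn [-0.001 -0.     0.005]
(array([ 0.566, -0.191,  0.354]), array([-0.084, -0.253, -0.964])) [335.02  229.931]
```

View pics/w1.png

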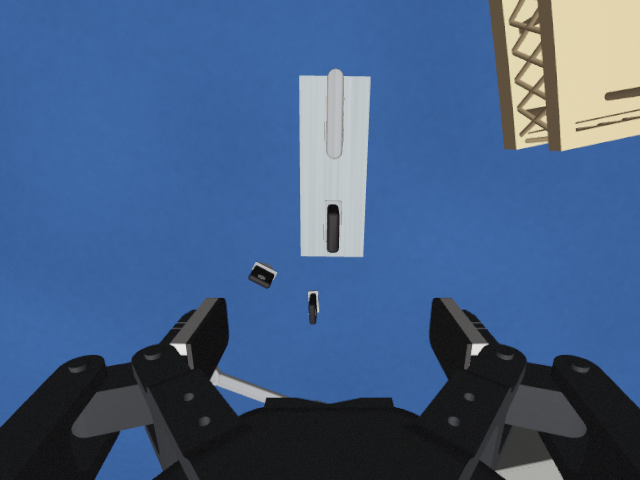

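Wrist view: the flat key's head is at about (333,229) and the spare's crossbar at (335,113). The stand corners are (300,76), (370,76), (364,257) and (302,256). I'll enlarge to measure.

```bash
python3 -c "
from h import *
crop('w1',285,60,385,270,2.8,'_a')
a=cv2.imread('pics/_a.png')
crop('w1',305,190,365,265,7.8,'_b'); b=cv2.imread('pics/_b.png')
h=max(a.shape[0],b.shape[0]);p=lambda i:cv2.copyMakeBorder(i,0,h-i.shape[0],0,0,0)
cv2.imwrite('pics/c2.png',np.hstack([p(a),p(b)]));print(a.shape,b.shape)"
```

```text
(588, 280, 3) (585, 468, 3)
```

View pics/c2.png

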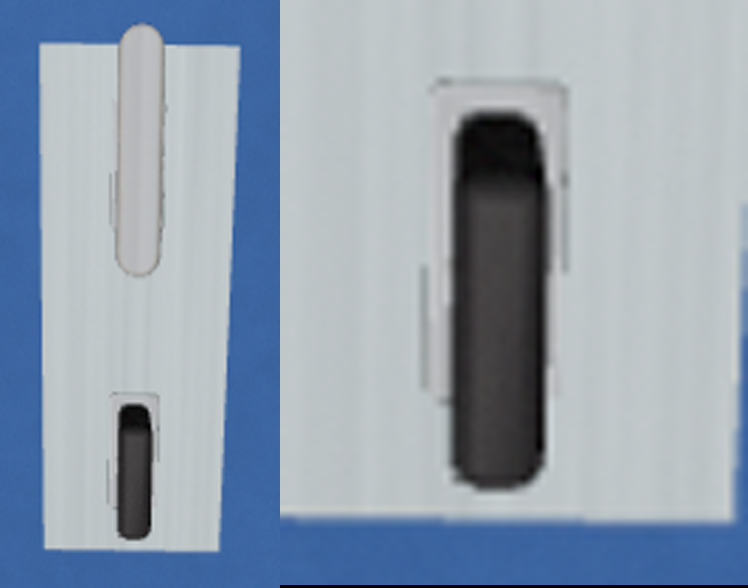

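```bash
python3 - <<'E'
from h import *
np.set_printoptions(precision=4,suppress=True)
c=load('w1')
f=lambda k,u0,v0,u,v,z: atz(c,u0+(u+.5)/k-.5,v0+(v+.5)/k-.5,z)
C=np.array([f(2.8,285,60,*p,.04) for p in [(40,43),(240,45),(219,551),(45,549)]])
print(C,C.mean(0),np.linalg.norm(C-np.roll(C,-1,0),axis=1))
for i,j in((0,3),(1,2),(1,0),(2,3)):
    a=C[i]-C[j];print(np.degrees(np.arctan2(a[1],a[0])))
m=C.mean(0);a=(C[0]-C[3])+(C[1]-C[2]);a/=np.linalg.norm(a);print('key by stand',m-.045*a,np.degrees(np.arctan2(a[1],a[0])))
print('head top',f(7.8,305,190,219,334,.088)); 
A=f(7.8,305,190,172,180,.088);B=f(7.8,305,190,265,488,.088);print((A+B)/2, np.linalg.norm(A-B))
go((.556,-.2555,.2),-13)
E
```

```text
[[ 0.5537 -0.129   0.04  ]
 [ 0.6124 -0.1428  0.04  ]
 [ 0.5748 -0.2987  0.04  ]
 [ 0.5166 -0.2848  0.04  ]] [ 0.5644 -0.2138  0.04  ] [0.0603 0.1603 0.0598 0.1601]
76.6271694722232
76.44387039192576
-13.239190417217127
-13.415431957256711
key by stand [ 0.5539 -0.2576  0.04  ] 76.53546676121385
head top [ 0.5537 -0.2571  0.088 ]
[ 0.5537 -0.2573  0.088 ] 0.03391042102227216
t 2.15 pos [ 0.551 -0.259  0.211] F [ 0.188 -0.127 -0.157] T [0.007 0.018 0.013] w 0.9997972266925527 0.0 j6 -0.4160122595064846
xyz now-axes mm [ 4.183  4.573 10.879] after-turn axes [ 4.238  4.516 10.882] turn [-0.001 -0.     0.011]
```

```bash
python3 -c "
from h import *
go((.5538,-.2573,.05),-13.5)"
```

```text
t 2.15 pos [ 0.551 -0.259  0.211] F [ 0.188 -0.127 -0.157] T [0.007 0.018 0.013] w 0.9997972266925527 0.0 j6 -0.4160122595064846
xyz now-axes mm [  1.903   2.923 160.88 ] after-turn axes [  2.014   2.76  160.882] turn [-0.001 -0.     0.02 ]
```

Request:
move_arm --plan '[{"xyz": [1.9, 2.9, 10], "turn": [-0.001, 0, 0.02]}, {"xyz": [0, 0, 20], "turn": [0, 0, 0]}, {"xyz": [0, 0, 20], "turn": [0, 0, 0]}, {"xyz": [0, 0, 20], "turn": [0, 0, 0]}, {"xyz": [0, 0, 20], "turn": [0, 0, 0]}, {"xyz": [0, 0, 20], "turn": [0, 0, 0]}, {"xyz": [0, 0, 20], "turn": [0, 0, 0]}, {"xyz": [0, 0, 15], "turn": [0, 0, 0]}, {"xyz": [0, 0, 10], "turn": [0, 0, 0]}, {"xyz": [0, 0, 6], "turn": [0, 0, 0]}]' --fingers -0.2

```text
time_s: 3.15
ee_pos: [0.5541, -0.2574, 0.0494]
tcp_rot: [0.0, 0.79, 0.614, 0.0]
force: [0.5, -0.4, 0.7]
grip_width: 0.405
grasp_force: 0.0
```

```bash
python3 -c "
from h import *
go((.5538,-.2573,.05),-13.5)
c=snap('wrist','w2')"
```

```text
t 3.15 pos [ 0.554 -0.257  0.049] F [ 0.509 -0.406  0.703] T [ 0.    -0.061 -0.012] w 0.40468910210975806 0.0 j6 -0.3773950523727707
xyz now-axes mm [ 0.015 -0.284 -0.637] after-turn axes [ 0.019 -0.284 -0.637] turn [ 0.    -0.    -0.014]
```

View pics/w2.png

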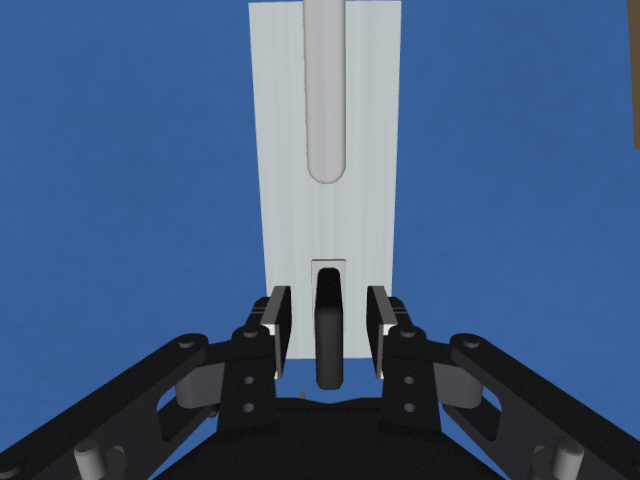

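The head at (329,330) lies centred between the pads (290 and 367). I'm closing.

Request:
move_arm --plan '[{"xyz": [0, 0, 0], "turn": [0, 0, 0]}, {"xyz": [0, 0, 0], "turn": [0, 0, 0]}, {"xyz": [0, 0, 0], "turn": [0, 0, 0]}, {"xyz": [0, 0, 0], "turn": [0, 0, 0]}, {"xyz": [0, 0, 0], "turn": [0, 0, 0]}, {"xyz": [0, 0, 0], "turn": [0, 0, 0]}, {"xyz": [0, 0, 0], "turn": [0, 0, 0]}, {"xyz": [0, 0, 0], "turn": [0, 0, 0]}]' --fingers -1

```text
time_s: 4.0
ee_pos: [0.5546, -0.2578, 0.0511]
tcp_rot: [0.001, 0.789, 0.614, 0.001]
force: [-0.0, 0.3, 5.7]
grip_width: 0.107
grasp_force: 59.2
```

```bash
python3 -c "
from h import *
go((.5538,-.2573,.05),-13.5)"
```

```text
t 4.0 pos [ 0.555 -0.258  0.051] F [-0.025  0.347  5.721] T [ 0.02   0.049 -0.013] w 0.10712308467087754 59.18963134288788 j6 -0.37887601130568493
xyz now-axes mm [ 0.311 -0.892  1.113] after-turn axes [ 0.321 -0.885  1.116] turn [ 0.003  0.001 -0.012]
```

Request:
move_arm --plan '[{"xyz": [0, 0, -5], "turn": [0, 0, 0]}, {"xyz": [0, 0, -10], "turn": [0, 0, 0]}, {"xyz": [0, 0, -15], "turn": [0, 0, 0]}, {"xyz": [0, 0, -20], "turn": [0, 0, 0]}, {"xyz": [0, 0, -25], "turn": [0, 0, 0]}, {"xyz": [0, 0, -25], "turn": [0, 0, 0]}, {"xyz": [0, 0, -20], "turn": [0, 0, 0]}, {"xyz": [0, 0, -10], "turn": [0, 0, 0]}, {"xyz": [0, 0, 0], "turn": [0, 0, 0]}]'

```text
time_s: 4.9
ee_pos: [0.5544, -0.2578, 0.182]
tcp_rot: [0.002, 0.789, 0.614, 0.001]
force: [-0.3, -0.3, -1.0]
grip_width: 0.113
grasp_force: 58.4
```

```bash
python3 -c "
from h import *
go((.5745,.2463,.18),15.5)"
```

```text
t 4.9 pos [ 0.554 -0.258  0.182] F [-0.307 -0.314 -1.007] T [ 0.051  0.048 -0.027] w 0.1133228732140095 58.39739263057709 j6 -0.3788548477093256
xyz now-axes mm [ 493.578 -104.26     1.133] after-turn axes [480.369 154.053   2.036] turn [ 0.003  0.002 -0.518]
```

Request:
move_arm --plan '[{"xyz": [25, -5.3, 0], "turn": [0.003, 0.002, 0]}, {"xyz": [40, -8.4, 0], "turn": [0, 0, 0]}, {"xyz": [45, -9.5, 0], "turn": [0, 0, 0]}, {"xyz": [45, -9.5, 0], "turn": [0, 0, 0]}, {"xyz": [45, -9.5, 0], "turn": [0, 0, 0]}, {"xyz": [45, -9.5, 0], "turn": [0, 0, 0]}, {"xyz": [45, -9.5, 0], "turn": [0, 0, 0]}, {"xyz": [45, -9.5, 0], "turn": [0, 0, 0]}, {"xyz": [45, -9.5, 0], "turn": [0, 0, 0]}, {"xyz": [35, -7.4, 0], "turn": [0, 0, 0]}]'

```text
time_s: 5.9
ee_pos: [0.5701, 0.1688, 0.1801]
tcp_rot: [-0.002, 0.789, 0.615, -0.001]
force: [0.9, -0.3, -1.0]
grip_width: 0.109
grasp_force: 58.4
```

Request:
move_arm --plan '[{"xyz": [15, -3.2, 0], "turn": [0, 0, -0.1]}, {"xyz": [0, 0, 0], "turn": [0, 0, -0.14]}, {"xyz": [0, 0, 0], "turn": [0, 0, -0.14]}, {"xyz": [0, 0, 0], "turn": [0, 0, -0.13]}, {"xyz": [0, 0, 0], "turn": [0, 0, 0]}, {"xyz": [0, 0, 0], "turn": [0, 0, 0]}]'

```text
time_s: 6.5
ee_pos: [0.5713, 0.1815, 0.1806]
tcp_rot: [-0.002, 0.61, 0.792, 0.0]
force: [-0.2, -0.3, -1.9]
grip_width: 0.11
grasp_force: 58.3
```

```bash
python3 -c "
from h import *
go((.5745,.2463,.18),15.5)
c=snap('wrist','w3');print(proj(c,(.5745,.2463,.092)))
im=cv2.imread('pics/w3.png')
u,v=proj(c,(.5745,.2463,.092)).astype(int)
a=cv2.resize(im,(400,300));
def cr(u,v,w,h,k): return cv2.resize(im[max(v-h//2,0):max(v-h//2,0)+h,u-w//2:u-w//2+w],None,fx=k,fy=k,interpolation=cv2.INTER_CUBIC)
print('big origin',u-80,max(v-60,0))
cv2.imwrite('pics/c3.png',cr(u,v,160,120,5))"
```

```text
t 6.5 pos [0.571 0.182 0.181] F [-0.199 -0.256 -1.893] T [-0.019  0.047 -0.01 ] w 0.11022389918352879 58.30727398395538 j6 -0.1479011595972675
xyz now-axes mm [61.777 19.675  0.713] after-turn axes [61.538 20.416  0.574] turn [-0.002 -0.003 -0.012]
[359.542 157.911]
big origin 279 97
```

View pics/c3.png

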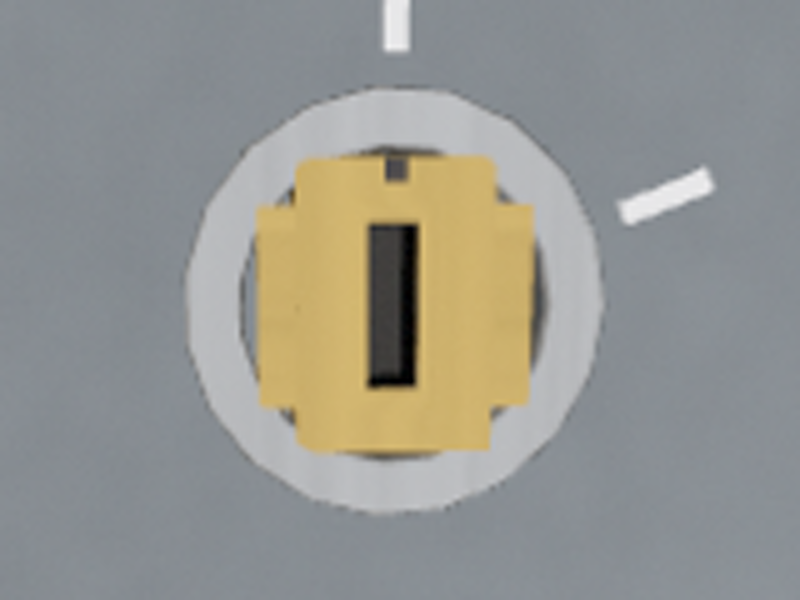

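The slot is clear at crop (392,305), running (393,224) to (391,386). The dot at (397,168) points at the home dash at (397,25).

```bash
python3 - <<'E'
from h import *
np.set_printoptions(precision=4,suppress=True)
c=load('w3')
f=lambda u,v,z=.092: atz(c,279+(u+.5)/5-.5,97+(v+.5)/5-.5,z)
q=[f(*p) for p in [(369,224),(417,224),(414.5,386),(367,386)]]
m=sum(q)/4; print(m,[np.linalg.norm(q[i]-q[i-1]) for i in range(4)])
for a in (q[0]-q[3],q[1]-q[2],f(397,25,.0905)-m,f(397,168)-m): print(np.degrees(np.arctan2(a[1],a[0])))
print('bezel c',(f(187,300,.09)+f(603,300,.09))/2,(f(392,88,.09)+f(392,514,.09))/2)
go((m[0],m[1],.18),15.5)
E
```

```text
[0.5728 0.2459 0.092 ] [np.float64(0.020809430182483556), np.float64(0.0062449701356861904), np.float64(0.020813386378456988), np.float64(0.006322340498608643)]
105.0530584056809
105.2660217919311
104.67411925926304
103.77894462382717
bezel c [0.5732 0.2468 0.09  ] [0.5731 0.2458 0.09  ]
t 6.55 pos [0.571 0.182 0.181] F [-0.554 -1.051 -1.196] T [ 0.001  0.028 -0.005] w 0.10328480162592693 58.30800533294678 j6 -0.14821778924343224
xyz now-axes mm [61.872 17.922  0.867] after-turn axes [61.659 18.646  0.719] turn [-0.002 -0.003 -0.012]
```

Request:
move_arm --plan '[{"xyz": [15, 4.5, 0], "turn": [-0.002, -0.003, -0.008]}, {"xyz": [20, 6, 0], "turn": [0, 0, 0]}, {"xyz": [17, 5.3, 0], "turn": [0, 0, 0]}, {"xyz": [9.5, 2.9, 10], "turn": [0, 0, 0]}, {"xyz": [0, 0, 20], "turn": [0, 0, 0]}, {"xyz": [0, 0, 14], "turn": [0, 0, 0]}, {"xyz": [0, 0, 3], "turn": [0, 0, 0]}, {"xyz": [0, 0, 0], "turn": [0, 0, 0]}, {"xyz": [0, 0, 0], "turn": [0, 0, 0]}]'

```text
time_s: 7.45
ee_pos: [0.5738, 0.2458, 0.1351]
tcp_rot: [0.001, 0.606, 0.796, 0.001]
force: [0.7, -0.7, -1.6]
grip_width: 0.11
grasp_force: 58.4
```

```bash
python3 -c "
from h import *
go((.5737,.2462,.103),15.2)
c=snap('scene','s2');crop('s2',410,210,530,300,6,'c4')"
```

```text
t 7.45 pos [0.574 0.246 0.135] F [ 0.723 -0.656 -1.638] T [-0.025 -0.005 -0.022] w 0.10963439716335688 58.42325806617737 j6 -0.0520960821285199
xyz now-axes mm [ 0.423 -0.067 32.066] after-turn axes [ 0.412  0.011 32.066] turn [0.002 0.    0.004]
```

View pics/c4.png

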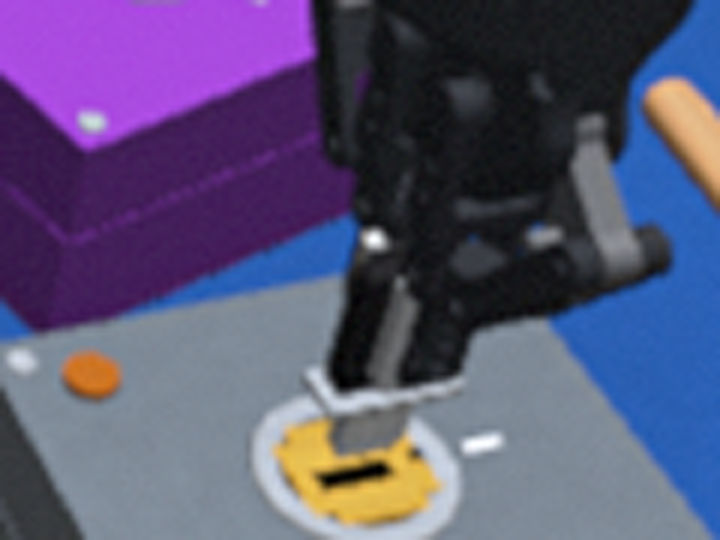

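The blade tip at crop (368,450) is above the slot at (355,473), upright and aligned. I'm lowering and watching the force.

Request:
move_arm --plan '[{"xyz": [0.3, 0, 4], "turn": [0, 0, 0.003]}, {"xyz": [0, 0, 4], "turn": [0, 0, 0]}, {"xyz": [0, 0, 4], "turn": [0, 0, 0]}, {"xyz": [0, 0, 4], "turn": [0, 0, 0]}, {"xyz": [0, 0, 0], "turn": [0, 0, 0]}]'

```text
time_s: 8.0
ee_pos: [0.573, 0.2461, 0.1176]
tcp_rot: [0.0, 0.607, 0.795, -0.0]
force: [0.2, 0.0, -2.2]
grip_width: 0.109
grasp_force: 58.4
```

In by 10 mm with no resistance.

Request:
move_arm --plan '[{"xyz": [0, 0, 4], "turn": [0, 0, 0]}, {"xyz": [0, 0, 4], "turn": [0, 0, 0]}, {"xyz": [0, 0, 3], "turn": [0, 0, 0]}, {"xyz": [0, 0, 2.5], "turn": [0, 0, 0]}, {"xyz": [0, 0, 2], "turn": [0, 0, 0]}, {"xyz": [0, 0, 0], "turn": [0, 0, 0]}, {"xyz": [0, 0, 0], "turn": [0, 0, 0]}, {"xyz": [0, 0, 0], "turn": [0, 0, 0]}]'

```text
time_s: 8.8
ee_pos: [0.5734, 0.2462, 0.1031]
tcp_rot: [0.001, 0.607, 0.795, 0.001]
force: [-0.8, 0.0, 2.5]
grip_width: 0.109
grasp_force: 58.6
```

```bash
python3 -c "
from h import *
go((.5737,.2462,.103),15.2)"
```

```text
t 8.8 pos [0.573 0.246 0.103] F [-0.785  0.002  2.46 ] T [-0.001  0.118  0.009] w 0.10945629017775761 58.63255262374878 j6 -0.04878919553169226
xyz now-axes mm [-0.096  0.281  0.071] after-turn axes [-0.095  0.281  0.07 ] turn [0.002 0.    0.002]
```

Seated: z is 0.103 as expected, and the force has changed sign. Turning clockwise, which is +z in the tool frame.

Request:
move_arm --plan '[{"xyz": [0, 0, 0.5], "turn": [0, 0, 0.06]}, {"xyz": [0, 0, 0], "turn": [0, 0, 0.12]}, {"xyz": [0, 0, 0], "turn": [0, 0, 0.12]}, {"xyz": [0, 0, 0], "turn": [0, 0, 0.12]}, {"xyz": [0, 0, 0], "turn": [0, 0, 0.12]}, {"xyz": [0, 0, 0], "turn": [0, 0, 0.12]}, {"xyz": [0, 0, 0], "turn": [0, 0, 0.12]}, {"xyz": [0, 0, 0], "turn": [0, 0, 0.12]}, {"xyz": [0, 0, 0], "turn": [0, 0, 0.12]}, {"xyz": [0, 0, 0], "turn": [0, 0, 0.12]}]'

```text
time_s: 9.8
ee_pos: [0.5739, 0.2462, 0.1031]
tcp_rot: [0.0, 0.941, 0.34, 0.001]
force: [-0.8, 0.3, 5.4]
grip_width: 0.108
grasp_force: 59.2
```

```bash
python3 -c "
from h import *
go((.5734,.2462,.103),15.2)"
```

```text
t 9.8 pos [0.574 0.246 0.103] F [-0.765  0.319  5.419] T [-0.207  0.059  0.036] w 0.10773910474637825 59.24225986003876 j6 1.096107447566988
xyz now-axes mm [-0.346 -0.302  0.088] after-turn axes [ 0.132 -0.44   0.089] turn [ 0.003 -0.001 -1.143]
```

Request:
move_arm --plan '[{"xyz": [0, 0, 0], "turn": [0, 0, 0.1]}, {"xyz": [0, 0, 0], "turn": [0, 0, 0.1]}, {"xyz": [0, 0, 0], "turn": [0, 0, 0.08]}, {"xyz": [0, 0, 0], "turn": [0, 0, 0]}, {"xyz": [0, 0, 0], "turn": [0, 0, 0]}]'

```text
time_s: 10.3
ee_pos: [0.5738, 0.2462, 0.1031]
tcp_rot: [0.001, 0.978, 0.209, 0.002]
force: [1.2, -0.2, 5.8]
grip_width: 0.11
grasp_force: 68.4
```

```bash
python3 -c "
from h import *
go((.5734,.2462,.103),15.2)
c=snap('top','t2')
crop('t2',160,145,240,225,7,'c5')"
```

```text
t 10.3 pos [0.574 0.246 0.103] F [ 1.211 -0.173  5.785] T [-0.087  0.1    1.199] w 0.1101792808562972 68.396555185318 j6 1.3679076455543713
xyz now-axes mm [-0.399 -0.19   0.105] after-turn axes [ 0.126 -0.423  0.106] turn [ 0.003 -0.001 -1.414]
```

Torque is 1.2 N m (free friction is 0.04), so the stop is reached. Turning back past home.

Request:
move_arm --plan '[{"xyz": [0, 0, 0], "turn": [0, 0, -0.12]}, {"xyz": [0, 0, 0], "turn": [0, 0, -0.12]}, {"xyz": [0, 0, 0], "turn": [0, 0, -0.12]}, {"xyz": [0, 0, 0], "turn": [0, 0, -0.12]}, {"xyz": [0, 0, 0], "turn": [0, 0, -0.12]}, {"xyz": [0, 0, 0], "turn": [0, 0, -0.12]}, {"xyz": [0, 0, 0], "turn": [0, 0, -0.12]}, {"xyz": [0, 0, 0], "turn": [0, 0, -0.12]}, {"xyz": [0, 0, 0], "turn": [0, 0, -0.12]}, {"xyz": [0, 0, 0], "turn": [0, 0, -0.12]}]'

```text
time_s: 11.35
ee_pos: [0.5734, 0.2463, 0.1031]
tcp_rot: [0.0, 0.688, 0.726, 0.001]
force: [-3.3, -0.6, 6.9]
grip_width: 0.112
grasp_force: 59.6
```

Request:
move_arm --plan '[{"xyz": [0, 0, 0], "turn": [0, 0, -0.12]}, {"xyz": [0, 0, 0], "turn": [0, 0, -0.12]}, {"xyz": [0, 0, 0], "turn": [0, 0, -0.1]}, {"xyz": [0, 0, 0], "turn": [0, 0, -0.05]}, {"xyz": [0, 0, 0], "turn": [0, 0, 0]}, {"xyz": [0, 0, 0], "turn": [0, 0, 0]}]'

```text
time_s: 11.95
ee_pos: [0.5736, 0.2464, 0.1031]
tcp_rot: [0.001, 0.537, 0.844, 0.001]
force: [-1.0, 0.8, 6.1]
grip_width: 0.109
grasp_force: 60.2
```

```bash
python3 -c "
from h import *
go((.5734,.2462,.103),15.2)"
```

```text
t 11.95 pos [0.574 0.246 0.103] F [-0.96   0.789  6.105] T [ 0.072  0.322 -0.63 ] w 0.10870531215685876 60.1572185754776 j6 -0.21910178446322887
xyz now-axes mm [-0.088 -0.268  0.07 ] after-turn axes [-0.132 -0.249  0.071] turn [ 0.003 -0.     0.172]
```

−0.63 N m: it is hard against home. I'll return the key to the middle of its play, then draw it out.

Request:
move_arm --plan '[{"xyz": [0, 0, 0], "turn": [0, 0, 0.08]}, {"xyz": [0, 0, 0], "turn": [0, 0, 0.08]}, {"xyz": [0, 0, -1], "turn": [0, 0, 0.01]}, {"xyz": [0, 0, 0], "turn": [0, 0, 0]}, {"xyz": [0, 0, -5], "turn": [0, 0, 0]}, {"xyz": [0, 0, -5], "turn": [0, 0, 0]}, {"xyz": [0, 0, -5], "turn": [0, 0, 0]}, {"xyz": [0, 0, -10], "turn": [0, 0, 0]}, {"xyz": [0, 0, -10], "turn": [0, 0, 0]}, {"xyz": [0, 0, 0], "turn": [0, 0, 0]}]'

```text
time_s: 12.95
ee_pos: [0.5739, 0.2464, 0.1404]
tcp_rot: [0.001, 0.607, 0.795, 0.002]
force: [0.9, 0.2, -0.2]
grip_width: 0.111
grasp_force: 58.8
```

Request:
move_arm --plan '[{"xyz": [0, 0, -15], "turn": [0, 0, 0]}, {"xyz": [0, 0, -15], "turn": [0, 0, 0]}, {"xyz": [0, 0, -15], "turn": [0, 0, 0]}, {"xyz": [-20, -6, 0], "turn": [0, 0, 0]}, {"xyz": [-25, -7.5, 0], "turn": [0, 0, 0]}, {"xyz": [-15, -4.5, 0], "turn": [0, 0, 0]}, {"xyz": [0, 0, 0], "turn": [0, 0, 0]}, {"xyz": [0, 0, 0], "turn": [0, 0, 0]}]'

```text
time_s: 13.75
ee_pos: [0.5717, 0.1837, 0.1833]
tcp_rot: [0.0, 0.607, 0.795, 0.001]
force: [0.1, 0.3, -0.2]
grip_width: 0.112
grasp_force: 58.8
```

```bash
python3 -c "
from h import *
go((.5544,-.2578,.182),-14.1)
c=snap('wrist','w4')
im=cv2.imread('pics/w4.png'); cv2.imwrite('pics/c6.png',np.hstack([cv2.resize(im[97:217,279:439],(400,300)),cv2.resize(im[180:420,200:520],(400,300))]))"
```

```text
t 13.75 pos [0.572 0.184 0.183] F [ 0.139  0.318 -0.153] T [-0.023 -0.014  0.014] w 0.11242748978339165 58.838369250297546 j6 -0.15064306036647634
xyz now-axes mm [-421.396 -132.973    1.117] after-turn axes [-432.451   90.786    1.323] turn [ 0.001 -0.     0.513]
```

View pics/c6.png

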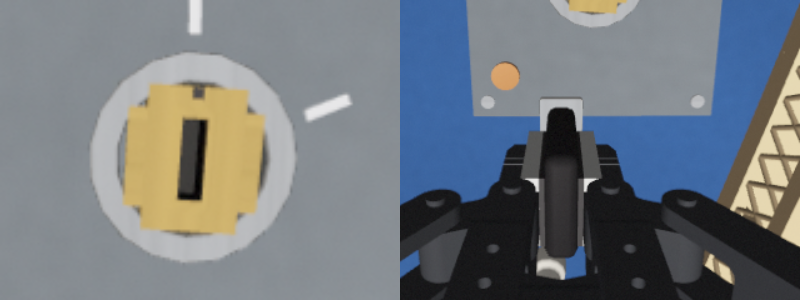

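The barrel looks a few degrees clockwise of home, and the key sits straight between the pads. I'll measure both numerically.

```bash
python3 - <<'E'
from h import *
for n in ('w3','w4'):
    c=load(n); im=c['color'].astype(int)
    m=((im[...,0]-im[...,2]>60)&(im[...,0]>130)&(im[...,1]>100)).astype(np.uint8); m[230:]=0;m[:,:279]=0;m[:,439:]=0
    cs,_=cv2.findContours(m,cv2.RETR_CCOMP,cv2.CHAIN_APPROX_NONE)
    for k in sorted(cs,key=cv2.contourArea)[-2:]:
        P=np.array([atz(c,*p,.092)[:2]*1e3 for p in k[:,0].astype(float)],np.float32); print(n,cv2.contourArea(k),cv2.minAreaRect(P))
    # key head edges: dark vs grey pads around head row by row
    b=im.sum(2)
    if n=='w4':
        for v in range(262,400,10): 
            r=b[v,295:365]; print(v,''.join('#' if x<120 else '+' if x<260 else '.' for x in r))
E
```

```text
w3 364.5 ((572.9537963867188, 245.69940185546875), (7.934011936187744, 21.92947006225586), 15.72839069366455)
w3 2795.0 ((573.1890258789062, 245.83885192871094), (36.07583999633789, 37.919185638427734), 14.963561058044434)
w4 361.5 ((572.9127807617188, 246.02435302734375), (7.9153032302856445, 22.180917739868164), 11.644392967224121)
w4 2717.5 ((573.1765747070312, 245.9357452392578), (36.098731994628906, 37.88251495361328), 12.192465782165527)
262 ......................................................................
272 .......................+####################+.........................
282 ......................+#######################........................
292 ........+++++++++++##############################++++++++++++.........
302 #####+++++.++.++++################################+++++++++++++#######
312 ###++.++.++++++++######+++++++++++++++++++++#######++++++++++++++#####
322 #++++...........+#####+++++++++++++++++++++++#######............+++###
332 +############....+..+##+++++++++++++++++++++###+.......############+++
342 ################+...+#+++++++++++++++++++++####+.+..##################
352 ################++..+##++++++++++++++++++++####+..++##+###############
362 ################++++.+##+++++++++++++++++++####...++##+++#############
372 ##########+++###..++++##++++++++++++++++++++###+++..##++++############
382 ##########+++##.......+++++++++++++++++++++##........++++++###########
392 ##############.......................................+################
```

The barrel is 3–4° from home (about 0.06 rad, under the 0.15 limit). The key is straight in the grip and hasn't slipped. Carrying it back to the stand.

Request:
move_arm --plan '[{"xyz": [-25, -8, 0], "turn": [0, 0, 0]}, {"xyz": [-40, -12.6, 0], "turn": [0, 0, 0]}, {"xyz": [-43, -13.6, 0], "turn": [0, 0, 0]}, {"xyz": [-43, -13.6, 0], "turn": [0, 0, 0]}, {"xyz": [-43, -13.6, 0], "turn": [0, 0, 0]}, {"xyz": [-43, -13.6, 0], "turn": [0, 0, 0]}, {"xyz": [-43, -13.6, 0], "turn": [0, 0, 0]}, {"xyz": [-43, -13.6, 0], "turn": [0, 0, 0]}, {"xyz": [-40, -12.6, 0], "turn": [0, 0, 0]}, {"xyz": [-38, -12, 0], "turn": [0, 0, 0]}]'

```text
time_s: 14.8
ee_pos: [0.5554, -0.2378, 0.1832]
tcp_rot: [0.001, 0.606, 0.795, 0.001]
force: [0.2, 0.4, -0.7]
grip_width: 0.109
grasp_force: 58.8
```

Request:
move_arm --plan '[{"xyz": [-20.4, -6.2, 1], "turn": [0, 0, 0]}, {"xyz": [0, 0, 0], "turn": [0, 0, 0.13]}, {"xyz": [0, 0, 0], "turn": [0, 0, 0.13]}, {"xyz": [0, 0, 0], "turn": [0, 0, 0.13]}, {"xyz": [0, 0, 0], "turn": [0, 0, 0.123]}, {"xyz": [0, 0, 0], "turn": [0, 0, 0]}, {"xyz": [0, 0, 0], "turn": [0, 0, 0]}, {"xyz": [0, 0, 0], "turn": [0, 0, 0]}]'

```text
time_s: 15.6
ee_pos: [0.5548, -0.2576, 0.1822]
tcp_rot: [0.0, 0.788, 0.616, 0.001]
force: [-0.1, -0.0, -1.2]
grip_width: 0.111
grasp_force: 58.8
```

```bash
python3 -c "
from h import *
go((.5545,-.2578,.082),-13.9)"
```

```text
t 15.6 pos [ 0.555 -0.258  0.182] F [-0.094 -0.029 -1.16 ] T [ 0.019 -0.04   0.025] w 0.11052222953585455 58.83235573768616 j6 -0.38355365478981784
xyz now-axes mm [ -0.341  -0.339 100.181] after-turn axes [ -0.287  -0.231 100.181] turn [ 0.001 -0.001 -0.   ]
```

Request:
move_arm --plan '[{"xyz": [-0.3, -0.3, 15], "turn": [0, 0, 0]}, {"xyz": [0, 0, 25], "turn": [0, 0, 0]}, {"xyz": [0, 0, 25], "turn": [0, 0, 0]}, {"xyz": [0, 0, 20], "turn": [0, 0, 0]}, {"xyz": [0, 0, 10], "turn": [0, 0, 0]}, {"xyz": [0, 0, 5], "turn": [0, 0, 0]}, {"xyz": [0, 0, 4], "turn": [0, 0, 0]}, {"xyz": [0, 0, 4], "turn": [0, 0, 0]}, {"xyz": [0, 0, 4], "turn": [0, 0, 0]}, {"xyz": [0, 0, 4], "turn": [0, 0, 0]}]'

```text
time_s: 16.6
ee_pos: [0.5545, -0.2583, 0.0664]
tcp_rot: [0.001, 0.788, 0.615, 0.001]
force: [0.0, 0.2, -0.4]
grip_width: 0.108
grasp_force: 58.8
```

Request:
move_arm --plan '[{"xyz": [0, 0, 5], "turn": [0, 0, 0]}, {"xyz": [0, 0, 4], "turn": [0, 0, 0]}, {"xyz": [0, 0, 4], "turn": [0, 0, 0]}, {"xyz": [0, 0, 2], "turn": [0, 0, 0]}, {"xyz": [0, 0, 0.8], "turn": [0, 0, 0]}, {"xyz": [0, 0, 0], "turn": [0, 0, 0]}, {"xyz": [0, 0, 0], "turn": [0, 0, 0]}]'

```text
time_s: 17.3
ee_pos: [0.5544, -0.2582, 0.0511]
tcp_rot: [0.0, 0.788, 0.615, 0.0]
force: [-2.8, 1.7, 6.2]
grip_width: 0.108
grasp_force: 59.7
```

Seated at 0.0511, the same as at the grasp. Releasing to a moderate opening and going straight up.

Request:
move_arm --plan '[{"xyz": [0, 0, 0], "turn": [0, 0, 0]}, {"xyz": [0, 0, 0], "turn": [0, 0, 0]}, {"xyz": [0, 0, 0], "turn": [0, 0, 0]}, {"xyz": [0, 0, 0], "turn": [0, 0, 0]}, {"xyz": [0, 0, 0], "turn": [0, 0, 0]}, {"xyz": [0, 0, 0], "turn": [0, 0, 0]}]' --fingers -0.2

```text
time_s: 17.9
ee_pos: [0.5544, -0.2582, 0.0504]
tcp_rot: [0.0, 0.789, 0.615, 0.001]
force: [-0.4, 0.0, 0.5]
grip_width: 0.402
grasp_force: 0.0
```

Request:
move_arm --plan '[{"xyz": [0, 0, -8], "turn": [0, 0, 0]}, {"xyz": [0, 0, -15], "turn": [0, 0, 0]}, {"xyz": [0, 0, -25], "turn": [0, 0, 0]}, {"xyz": [0, 0, -25], "turn": [0, 0, 0]}, {"xyz": [0, 0, -25], "turn": [0, 0, 0]}, {"xyz": [0, 0, -25], "turn": [0, 0, 0]}, {"xyz": [0, 0, -25], "turn": [0, 0, 0]}, {"xyz": [0, 0, -12], "turn": [0, 0, 0]}, {"xyz": [0, 0, 0], "turn": [0, 0, 0]}, {"xyz": [0, 0, 0], "turn": [0, 0, 0]}]'

```text
time_s: 18.9
ee_pos: [0.5539, -0.258, 0.2097]
tcp_rot: [-0.0, 0.789, 0.615, 0.0]
force: [1.0, -0.2, -0.2]
grip_width: 0.404
grasp_force: 0.0
```

```bash
python3 - <<'E'
from h import *
go((.5545,-.2578,.21),-13.9)
c=snap('wrist','w5');t=snap('top','t5')
cr=lambda n,u,v,w,h:cv2.resize(cv2.imread(f'pics/{n}.png')[v:v+h,u:u+w],(400,300),interpolation=cv2.INTER_CUBIC)
s=snap('scene','s5')
cv2.imwrite('pics/c7.png',np.vstack([np.hstack([cr('w5',250,60,280,210),cr('t5',150,140,100,75)]),np.hstack([cr('s5',150,265,100,75),cr('s5',420,250,100,75)])]))
E
```

```text
t 18.9 pos [ 0.554 -0.258  0.21 ] F [ 1.041 -0.152 -0.208] T [ 0.018  0.002 -0.02 ] w 0.40433669477698525 0.0 j6 -0.38193466793316516
xyz now-axes mm [ 0.36   0.527 -0.302] after-turn axes [ 0.358  0.529 -0.302] turn [ 0.    -0.001 -0.003]
```

View pics/c7.png

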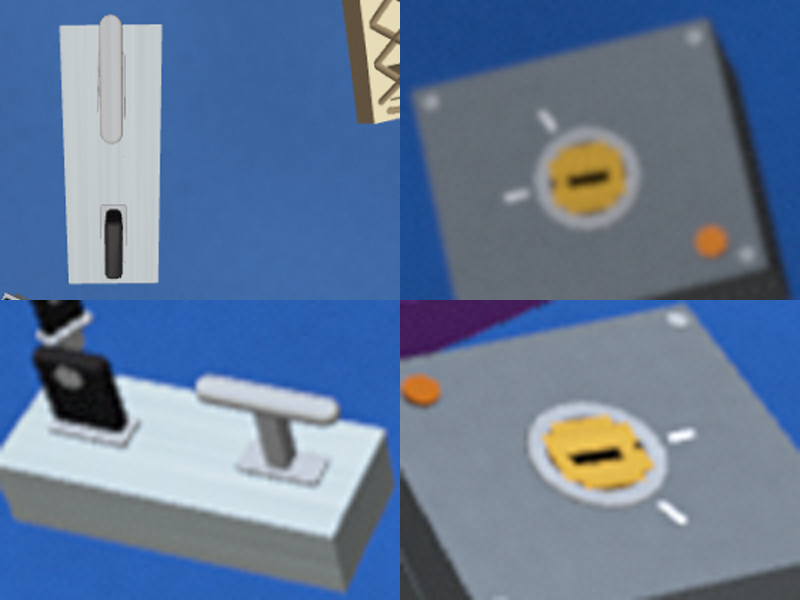

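The key is upright and fully seated in its pocket (flange on the stand at crop (95,430), as at the start). The spare is unmoved, the dot at (551,184) is at the home dash, and the gripper is clear. Handing in.

```bash
python3 -c "
from rig import *
print(sign_off())"
```

```text
the job is handed in; nothing more can be done
None
```

I carried out every step and handed the job in at about 19 s of the 64 s: the flat-headed key went fully into the lock, to the stop, back home and out, and now stands seated in its own pocket. The spare is untouched and the lock is about 0.06 rad from home (limit 0.15), but the sign-off returned no verdict.

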